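# Put the soap bar away through the sprung flap of the splash-proof keeper

### The arm

A 7-joint arm with a two-finger parallel gripper is mounted at the origin on the work surface. World frame = base frame: x ahead of the robot, y to its left, z up, the work surface at z = 0. Lengths are in m, angles in rad, forces in N, time in s.
With the tool pointing down it reaches from about 0.425 to 0.95 m from the base axis. Payload 4.7 kg.
Tool frame: the origin (TCP) lies midway between the tips of the shut fingers; the grasp point (between the pads) lies 19 mm behind it; z points along the fingers, y is the direction in which the jaws open and shut (so a half turn about z gives the same grasp; the last joint's range is limited). The gripper opens to 85 mm and grips with 20 to 120 N. Pads are 22 mm wide; open, the fingers measure 114 mm over their backs; the gripper's body (76 mm by 85 mm) begins 54 mm behind the grasp point. The pads swing forward as they close: fully open they stand 13 mm farther back than shut.
Start: joints at [-1.137, 0.469, -0.049, 1.532, 0.024, 1.141, -0.082], TCP at [0.301, 0.604, 0.231] pointing down, gripper open.
Joint ranges: [-2.59, 2.59], [-0.33, 1.99], [-1.39, 1.29], [0.1, 2.45], [-1.04, 4.18], [0.21, 1.99], [-2.66, 2.66]. Speed limits (rad/s): [2.57, 2.57, 3.14, 3.14, 3.14, 3.14, 3.14].

### API

Orientations are given as a rotation vector (axis times angle).
In Python, from cell import * gives the robot as it stands. The module is installed in compiled form; this text tells all that it offers.
- The arm moves only by the tool servo_tool, never from a script. Its argument "deltas" is a list of rows, each a list of 3 entries, a list of its own where there are three numbers: the opening, from -1 (shut) to 1 (fully open), so that 0 is half open, then the shift along the world's x, y, z in mm, then the turn about the world's z in rad. A call has 1 to 5 rows; each row shifts and turns the commanded pose from where the row before left it; what a row does not reach is not made up. A row lasts 1/10 s, in which the tool goes at most 50 mm and 8.59 degrees, less where a joint would pass 70% of its speed; a pose out of reach is approached as far as the arm can. A call is refused whole if a number of a shift passes 50 or a number of a turn 0.15, either way. A call with a gripper value outside its range is refused whole. The fingers move at their own pace and stop on an object; "grip_force" is the grip in N (left out, the last holds). Time passes only in rows, so rows that do not move let the fingers close. It gives the time, the measured TCP pose, the force and the opening at its end, in the units of the state.
- sense(): the state, without advancing time (a new reading comes with each control period).
- read_camera(name): name is "scene" or "top" or "wrist"; returns the picture (384x512x3 uint8, red, green, blue); there is no depth.
- camera_params(name): a dict with "K" (3x3 intrinsics, pixels), "dist_coeffs" ([k1, k2, p1, p2, k3] as OpenCV has them; the pictures are not rectified), "world_to_cam" (4x4, takes a point from world to camera coordinates). Camera axes: x right, y down, z forward; pixel columns grow to the right and rows downward; lengths in m; the calibration is good to about 2 mm. A picture is of the moment at which its call begins: read the wrist's pose just before it. camera_params takes no time and is no camera call; for the wrist camera it gives the pose at the moment of the call.
- close_job(): hands the job in, once; it reports no verdict.
The state is a dict: "clock": time; "joint_positions": joint angles; "qd": joint speeds; "joint_efforts": joint torques, N m; "eef_pos": TCP position; "eef_rot": TCP orientation; "force": force on the tool from outside, world axes, zero at the start; "moment": the same for the moment, N m; "width": finger opening in m.
Only numpy, scipy, OpenCV 4.12 (cv2) and the standard library are available. Lean on these libraries where they do the work, as an engineer would, in place of code of your own. Each camera call takes 0.05 s, during which the arm holds its last target.

### The job

Take the green soap bar off the wooden soap saver and lay it flat in the open loading bay of the white keeper, lengthwise in front of the shut orange flap. With the fingertips, push it in through the one-way flap until you feel it press firmly, but gently, on the sprung pad hidden at the far end, keep it pressed for a moment, then draw the fingers out so that the flap springs shut behind the bar. Leave the other bathroom things where they stand.

Things in the scene. Friction and masses are not known exactly. Their poses are not given: they have to be found in the camera images.
- soap: Green hard soap bar, a rounded block 60 x 40 x 30 mm (x, y, z), 0.1 to 0.16 kg; origin at the centre of its underside, x along its length, z up. It starts lying flat on the wooden soap saver, its underside 18 mm above the deck.
- saver: Slatted wooden soap saver, loose, 120 x 79 x 18 mm (x, y, z); origin at the centre of its underside.
- keeper: White soap keeper fixed to the deck, 262 x 70 x 49 mm. x = push direction, z up. Origin: underside of its 6 mm floor plate, on the soap path's centre line, in the shut flap's plane. Once let go, the end pad pushes the bar back the few mm it had yielded; the bar stays clear of the flap.
- bay (a point): On the floor (z = 6 mm) of the keeper's loading bay, at keeper x = -42 mm: where the bar's centre goes. The bay is keeper x = -92 to -8 mm, open above and at its rear end, 46 mm wide between two kerbs (5 mm thick, tops at z = 16 mm). Axes as the keeper's.
- chamber (a point): On the floor of the flap chamber, at keeper x = 41 mm. The chamber is keeper x = 0 to 82 mm, open above, wall tops at z = 45 mm, inner faces at keeper y = +23 mm (straight) and y = -36 mm (pocket for the opened flap, narrowing from x = 50 mm on). Sliding the bar past the flap takes up to 7 N. Axes as the keeper's.
- tunnel (a point): On the floor at the mouth (keeper x = 82 mm) of the 46 mm wide tunnel under the steel roof (underside z = 45, top 49 mm). Inside, a sprung rubber pad; its face rests somewhere from keeper x = 108 to 130 mm, not measured: feel for it. It yields 1 mm per 4 N, 8 mm at most. Press the bar home with 8 to 14 N for half a second; over 17 N on the bar in the keeper is too hard.
- flap (a joint): Opening (rad) of the orange flap: 0 shut across the path; swings only inwards (keeper +x), to 1.5, on an upright hinge at keeper x = 0, y = -33 mm. 42 mm wide (to y = +9 mm), 4 mm thick, z = 9 to 39 mm. Spring: 0.03 N m shut, 0.06 wide open. It can shut behind the bar only when the bar's rear end is past keeper x = 44 mm and the fingers are out of its way.
- scrubber: Blue hard-silicone body scrubber, a disc 80 mm across with a grip bar, 35 mm high, loose; origin at the centre of its underside. Bystander.
- bottle: Frosted bottle, 60 mm across, 150 mm high, loose; origin at the centre of its underside. Bystander.
- holder: White shower head holder with a grey knob, on a 50 x 60 mm foot, 80 mm high, loose; origin at the centre of its underside. Bystander.
- mirror: Small round chrome mirror on a foot 70 mm across, 137 mm high, loose; origin at the centre of its underside. Bystander.
- nailbrush: Wooden nail brush 90 x 36 x 28 mm, loose; origin at the centre of its underside. Bystander.
- jar: Amber glass jar with a metal lid, 60 mm across, 60 mm high, loose; origin at the centre of its underside. Bystander.
Mind the look-alikes: they are no part of the job. Of the things like the soap, leave any that is red or yellow; of the rest the larger one is meant.

How it is judged:
By the outcome, as a careful person would: the job done as asked, in the order asked, and still so for the second after the job is handed in, with the robot touching nothing.
It also fails if it takes over 67 s, if anything falls off the work surface, if the arm or the gripper's body presses on something with over 40 N, if the wrist force passes 120 N, or if a joint passes its speed limit or range.

## Working session

There is one attempt and no reset: what is moved stays moved. The work goes in short steps, Python scripts to look and compute and a tool call to move; the robot and the scene stay as the last step left them, time stands still between calls to the robot, and variables do not carry over. Pictures are saved under pics/ and viewed, and the job is handed in when it is done.

Besides the shell and the picture viewer there is one more tool, called after ">>>" by a JSON object that holds its "method" and its "body", one argument or row to a line. servo_tool: Moves the arm, as the interface text tells. Its arguments: {"type":"object","properties":{"deltas":{"type":"array"},"grip_force":{"type":"number"}},"required":["deltas"]}

```bash
mkdir -p pics
python3 - <<'E'
from cell import *
import cv2
s=sense();print(s)
for n in("scene","top"):
    im=read_camera(n);cv2.imwrite(f"pics/{n}0.png",cv2.cvtColor(im,cv2.COLOR_RGB2BGR))
    p=camera_params(n);print(n,p)
E
```

```text
{'clock': 0.0, 'joint_positions': array([-1.13693057,  0.46945227, -0.04857827,  1.53369117,  0.02413179,
        1.14097564, -0.08231373]), 'qd': array([-1.46384591e-03,  7.12645753e-04,  8.79173526e-04, -1.24668111e-04,
        1.50502206e-03, -5.15284600e-05,  2.72816913e-05]), 'joint_efforts': array([-1.21183526e-03, -5.10308433e+01, -4.70846146e-02, -2.37710631e+01,
        1.06440845e-02,  7.72549974e-03,  7.99766525e-06]), 'eef_pos': array([0.30108647, 0.60348573, 0.23025523]), 'eef_rot': array([-7.20338657e-01, -3.05754300e+00,  2.99952286e-03]), 'force': array([0.24227594, 0.28245284, 0.5864143 ]), 'moment': array([-0.00235292, -0.01181955, -0.00439148]), 'width': 0.08538878766080032}
scene {'K': array([[409.30252274,   0.        , 255.48822789],
       [  0.        , 409.30252274, 188.62324419],
       [  0.        ,   0.        ,   1.        ]]), 'dist_coeffs': array([-0.0279669,  0.       ,  0.       ,  0.       ,  0.       ]), 'world_to_cam': array([[ 0.42724863,  0.90412712, -0.00357149, -0.21655712],
       [ 0.64158324, -0.30596108, -0.70339091, -0.31142171],
       [-0.63704753,  0.2982314 , -0.71079426,  1.51775173],
       [ 0.        ,  0.        ,  0.        ,  1.        ]])}
top {'K': array([[391.2936877 ,   0.        , 257.94273845],
       [  0.        , 391.2936877 , 186.55802511],
       [  0.        ,   0.        ,   1.        ]]), 'dist_coeffs': array([-0.11751808,  0.        ,  0.        ,  0.        ,  0.        ]), 'world_to_cam': array([[ 0.02289828, -0.99973214, -0.00336545,  0.00184959],
       [-0.9880612 , -0.02211771, -0.15246598,  0.53352148],
       [ 0.15235071,  0.00681648, -0.98830299,  1.4441966 ],
       [ 0.        ,  0.        ,  0.        ,  1.        ]])}
```

View pics/scene0.png

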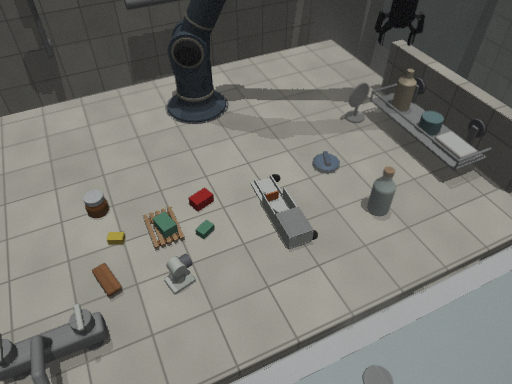

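View pics/top0.png

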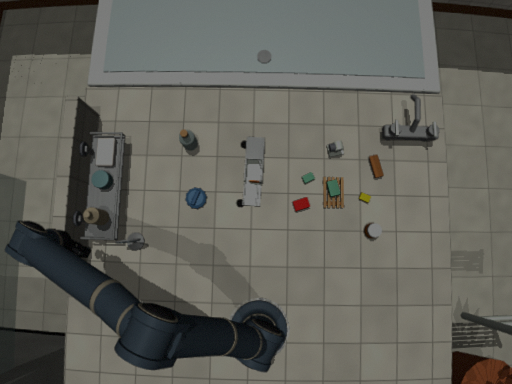

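The scene view shows the green soap on the saver at about (165,223), a small green decoy at (205,229), a red decoy at (201,199), and the keeper at about (282,210). In the top view the soap is at (334,188) and the keeper spans about (255,140..206). I'll enlarge both.

Run:
```python
import cv2
t=cv2.imread("pics/top0.png");s=cv2.imread("pics/scene0.png")
a=cv2.resize(t[128:218,228:358],None,fx=6,fy=6,interpolation=cv2.INTER_CUBIC);cv2.imwrite("pics/ta.png",a)
a=cv2.resize(s[160:260,135:335],None,fx=4,fy=4,interpolation=cv2.INTER_CUBIC);cv2.imwrite("pics/sa.png",a)
```

```text
(no output)
```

View pics/ta.png

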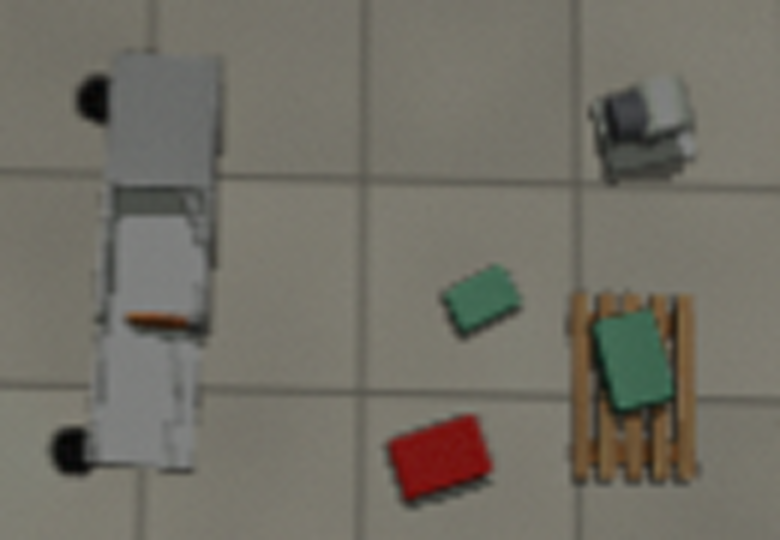

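View pics/sa.png

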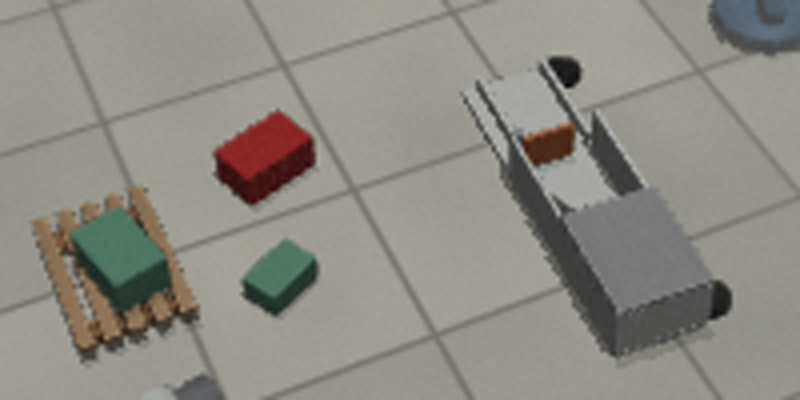

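```bash
cat > h.py <<'E'
from cell import *
import cv2,numpy as np
def ray(name,uv,z,P=None):
    P=P or camera_params(name)
    n=cv2.undistortPoints(np.array(uv,float).reshape(-1,1,2),P["K"],P["dist_coeffs"]).reshape(-1,2)
    T=P["world_to_cam"];R=T[:3,:3];c=-R.T@T[:3,3]
    d=np.c_[n,np.ones(len(n))]@R
    z=np.broadcast_to(z,len(n))
    return c+d*((z-c[2])/d[:,2])[:,None]
def proj(name,X,P=None):
    P=P or camera_params(name)
    T=P["world_to_cam"];rv=cv2.Rodrigues(T[:3,:3])[0]
    return cv2.projectPoints(np.array(X,float).reshape(-1,1,3),rv,T[:3,3],P["K"],P["dist_coeffs"])[0].reshape(-1,2)
def full(uv,f,o): return (np.array(uv,float)+.5)/f-.5+np.array(o)
def show(name,fn):
    s=sense();im=read_camera(name)
    cv2.imwrite("pics/"+fn,cv2.cvtColor(im,cv2.COLOR_RGB2BGR));return im,s
E
python3 - <<'E'
from h import *
np.set_printoptions(precision=4,suppress=True)
def rep(n,c):
    print(n,c[:,:2].tolist(),"ctr",c.mean(0)); print([np.linalg.norm(c[i]-c[(i+1)%4]) for i in range(4)],[np.arctan2(*(c[(i+1)%4]-c[i])[1::-1]) for i in range(4)])
T=lambda uv:full(uv,6,(228,128)); S=lambda uv:full(uv,4,(135,160))
rep("soap",ray("top",T([(594,322),(653,309),(673,398),(618,412)]),.048))
rep("soapS",ray("scene",S([(71,237),(117,207),(168,263),(121,290)]),.048))
rep("roof",ray("top",T([(113,52),(220,55),(214,188),(108,186)]),.049))
rep("roofS",ray("scene",S([(568,222),(648,192),(715,282),(618,313)]),.049))
print("bay rear",ray("top",T([(88,465),(192,468)]),.006))
print("bay rearS",ray("scene",S([(465,95),(540,65)]),.016))
print("flap top",ray("top",T([(126,316),(190,320)]),.039))
print("flap topS",ray("scene",S([(523,137),(574,124)]),.039))
E
```

```text
soap [[0.5584685613488121, -0.24619461092000514], [0.5676936817338643, -0.2839032822595665], [0.5110157528233249, -0.29618248724101187], [0.5013693938377728, -0.26118823658929535]] ctr [ 0.5346 -0.2719  0.048 ]
[np.float64(0.03882069989469231), np.float64(0.05799281421490515), np.float64(0.03629944655712128), np.float64(0.05903493661523252)] [np.float64(-1.3308669196466045), np.float64(-2.9282410821505973), np.float64(1.8397718838339094), np.float64(0.2567917939888958)]
soapS [[0.516979404465988, -0.30172257721852697], [0.504565474197186, -0.26711988103462025], [0.5652039277894648, -0.25114349716840983], [0.5736564372391928, -0.2848035596326999]] ctr [ 0.5401 -0.2762  0.048 ]
[np.float64(0.036762103420702553), np.float64(0.06270778975138146), np.float64(0.03470511087862489), np.float64(0.05914845052953168)] [np.float64(1.9152503344276726), np.float64(0.25761512879642584), np.float64(-1.3247695653545202), np.float64(-2.851497615639839)]
roof [[0.7275017668088185, 0.06284303801366539], [0.7269977664717991, -0.006000246144617716], [0.6393117004334082, -0.003941616603503212], [0.63913234
[... 336 characters left out ...]
52601198914337, -0.004041536305792293], [0.6447136854915987, 0.05614413744968144], [0.7299028916305019, 0.05681478416229435], [0.7251732627475205, -0.010396278517233404]] ctr [0.6863 0.0246 0.049 ]
[np.float64(0.06018815428266299), np.float64(0.08519184591021424), np.float64(0.06737726868820182), np.float64(0.0801654111803289)] [np.float64(1.5798752213578422), np.float64(0.007872275010168765), np.float64(-1.6410503134461005), np.float64(3.062239023125312)]
bay rear [[0.465  0.0731 0.006 ]
 [0.4646 0.0061 0.006 ]]
bay rearS [[ 0.4783 -0.0014  0.016 ]
 [ 0.4734  0.0626  0.016 ]]
flap top [[0.5572 0.0502 0.039 ]
 [0.5555 0.0095 0.039 ]]
flap topS [[0.5547 0.008  0.039 ]
 [0.5588 0.0458 0.039 ]]
```

>>> {"method": "servo_tool", "body": {
  "deltas": [
    [1,[15,-45,0],0.1],
    [1,[15,-45,0],0.1],
    [1,[15,-45,0],0.1],
    [1,[15,-45,0],0.1],
    [1,[15,-45,0],0.06]
  ],
  "grip_force": 30
}}

```text
clock: 0.6
eef_pos: [0.3765, 0.3769, 0.231]
eef_rot: [0.001, -3.141, 0.001]
force: [2.0, 0.3, 0.1]
width: 0.0854
```

>>> {"method": "servo_tool", "body": {
  "deltas": [
    [1,[15,-45,0],0],
    [1,[15,-45,0],0],
    [1,[15,-45,0],0],
    [1,[15,-45,0],0],
    [1,[0,0,0],0]
  ]
}}

```text
clock: 1.1
eef_pos: [0.4382, 0.1918, 0.2312]
eef_rot: [0.023, 3.141, -0.005]
force: [0.1, 0.6, 0.6]
width: 0.0855
```

Run:
```python
from h import *
im,s=show("wrist","w1.png");print(s["eef_pos"],s["eef_rot"],s["joint_positions"],s["clock"])
P=camera_params("wrist");print(P)
```

```text
[0.43818645 0.1918026  0.23115915] [ 0.02286955  3.14128528 -0.00471172] [-0.5326839   0.1469507   0.03358361  1.98615405 -0.00258239  1.0098341
  1.05815229] 1.1
{'K': array([[267.89070888,   0.        , 252.6404262 ],
       [  0.        , 267.89070888, 191.15714187],
       [  0.        ,   0.        ,   1.        ]]), 'dist_coeffs': array([-0.05234437,  0.        ,  0.        ,  0.        ,  0.        ]), 'world_to_cam': array([[ 1.00307997e-02,  9.99949505e-01, -6.09454030e-04,
        -1.99542385e-01],
       [ 9.59445735e-01, -9.45278085e-03,  2.81734850e-01,
        -4.53746676e-01],
       [ 2.81714863e-01, -3.41076391e-03, -9.59492107e-01,
         2.56210061e-01],
       [ 0.00000000e+00,  0.00000000e+00,  0.00000000e+00,
         1.00000000e+00]])}
```

View pics/w1.png

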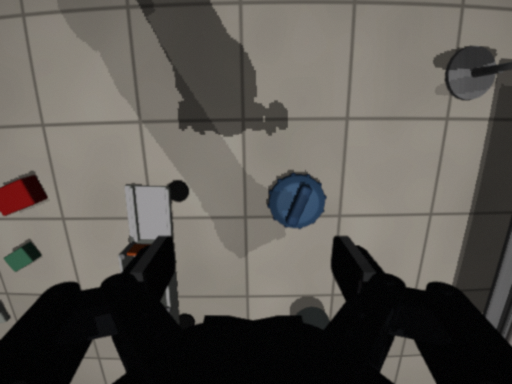

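>>> {"method": "servo_tool", "body": {
  "deltas": [
    [1,[27,-31,10],0],
    [1,[27,-31,10],0],
    [1,[27,-31,10],0],
    [1,[27,-31,10],0],
    [1,[27,-31,10],0]
  ]
}}

```text
clock: 1.65
eef_pos: [0.5721, 0.0446, 0.2814]
eef_rot: [-0.0, -3.141, -0.001]
force: [-0.3, 0.2, 0.1]
width: 0.0852
```

>>> {"method": "servo_tool", "body": {
  "deltas": [
    [1,[0,0,0],0],
    [1,[0,0,0],0]
  ]
}}

```text
clock: 1.85
eef_pos: [0.5714, 0.0448, 0.2808]
eef_rot: [-0.004, -3.141, -0.001]
force: [-0.2, -0.1, 0.3]
width: 0.0856
```

Run:
```python
from h import *
import pickle
P=camera_params("wrist")
im,s=show("wrist","w2.png");print(s["eef_pos"],s["eef_rot"],s["qd"].max(),s["clock"])
pickle.dump(P,open("P2.pkl","wb"))
cv2.imwrite("pics/w2a.png",cv2.resize(cv2.imread("pics/w2.png")[20:250,140:360],None,fx=2.6,fy=2.6,interpolation=cv2.INTER_CUBIC))
```

```text
[0.57144274 0.04478965 0.28079628] [-4.41393716e-03 -3.14059510e+00 -8.55668281e-04] 0.028703945531180344 1.85
```

View pics/w2.png

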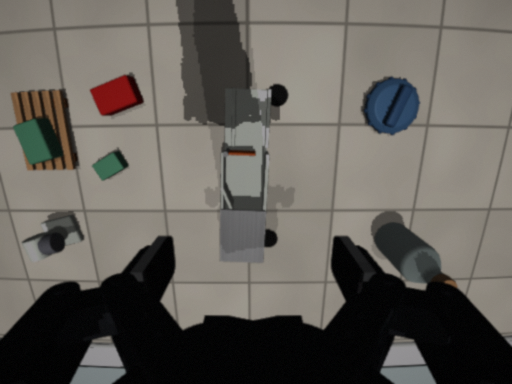

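Run:
```python
import cv2
i=cv2.imread("pics/w2.png")
cv2.imwrite("pics/w2a.png",cv2.resize(i[82:182,200:300],None,fx=6,fy=6,interpolation=cv2.INTER_CUBIC))
cv2.imwrite("pics/w2b.png",cv2.resize(i[182:272,200:300],None,fx=6,fy=6,interpolation=cv2.INTER_CUBIC))
```

```text
(no output)
```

View pics/w2a.png

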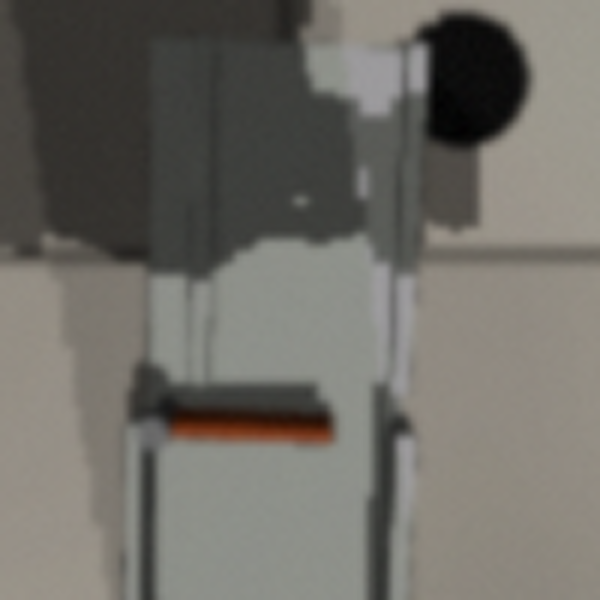

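View pics/w2b.png

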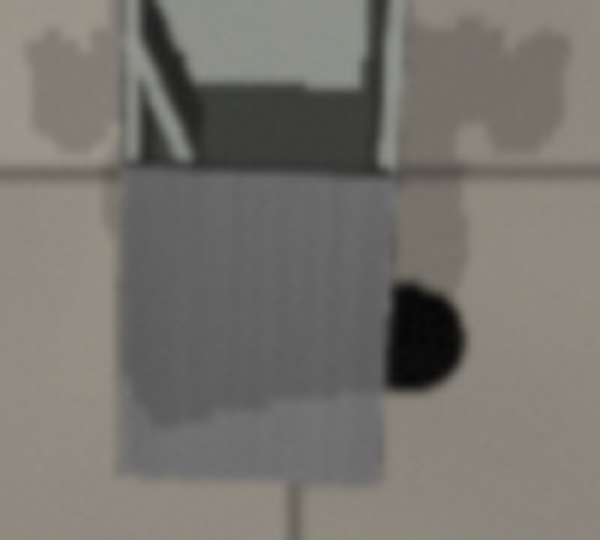

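```bash
cat > fit.py <<'E'
from h import *
import pickle
from scipy.optimize import least_squares
P2=pickle.load(open("P2.pkl","rb"))
A=lambda u:full(u,6,(200,82));B=lambda u:full(u,6,(200,182));T=lambda uv:full(uv,6,(228,128)); S=lambda uv:full(uv,4,(135,160))
obs=[("w",B,(122,168),(82,-41,49)),("w",B,(395,175),(82,29,49)),("w",B,(382,483),(170,29,49)),("w",B,(118,475),(170,-41,49)),
("w",A,(150,40),(-92,-41,6)),("w",A,(428,42),(-92,28,16)),("w",A,(333,430),(0,9,39)),
("top",T,(113,52),(170,29,49)),("top",T,(220,55),(170,-41,49)),("top",T,(214,188),(82,-41,49)),("top",T,(108,186),(82,29,49)),
("scene",S,(568,222),(82,-41,49)),("scene",S,(648,192),(82,29,49)),("scene",S,(715,282),(170,29,49)),("scene",S,(618,313),(170,-41,49)),("top",T,(126,318),(0,9,39)),("scene",S,(574,124),(0,9,39))]
Ps={"w":P2,"top":camera_params("top"),"scene":camera_params("scene")}
def X(p,m):
    m=np.array(m)/1000;c,s=np.cos(p[2]),np.sin(p[2])
    return [p[0]+c*m[0]-s*m[1],p[1]+s*m[0]+c*m[1],m[2]]
def res(p,cams):
    r=[]
    for n,f,u,m in obs:
        if n in cams:r+=list(proj(n,[X(p,m)],Ps[n])[0]-f(u))
    return r
for cams in(["w"],["top"],["scene"],["w","top","scene"]):
    o=least_squares(res,[.556,.04,0],args=(cams,),loss="soft_l1",x_scale=[.01,.01,.1]);print(cams,o.x,np.round(np.array(res(o.x,cams)).reshape(-1,2),1).tolist())
E
python3 fit.py
```

```text
['w'] [ 0.55624484  0.03969498 -0.04333686] [[-0.6, -0.7], [1.0, -0.1], [0.1, 0.6], [-0.1, 0.3], [-0.8, -1.0], [0.2, 0.0], [0.2, 0.9]]
['top'] [ 0.5570697   0.03918221 -0.02822175] [[-0.1, -0.1], [0.1, 0.3], [0.0, 0.4], [-0.6, -0.2], [0.5, -0.4]]
['scene'] [ 0.55968205  0.03563544 -0.04064094] [[-2.5, -0.8], [1.3, -1.1], [0.5, 0.1], [-0.1, 1.0], [-0.2, 0.4]]
['w', 'top', 'scene'] [ 0.55661905  0.0394577  -0.04359988] [[-0.7, -0.5], [0.8, 0.2], [-0.1, 0.8], [-0.3, 0.5], [-1.0, -0.7], [0.1, 0.3], [0.1, 1.2], [0.5, -0.0], [0.7, 0.6], [0.3, 0.7], [-0.3, -0.2], [-1.8, -2.1], [1.9, -2.3], [1.0, -1.2], [0.4, -0.3], [0.4, -0.3], [0.5, -0.7]]
```

>>> {"method": "servo_tool", "body": {
  "deltas": [
    [1,[4,-45,-8],0.05],
    [1,[4,-45,-8],0.05],
    [1,[4,-45,-8],0.05],
    [1,[4,-45,-8],0.05],
    [1,[4,-45,-8],0.05]
  ]
}}

```text
clock: 2.4
eef_pos: [0.5913, -0.1794, 0.2406]
eef_rot: [0.397, -3.116, -0.003]
force: [-0.2, 0.0, -0.3]
width: 0.0857
```

>>> {"method": "servo_tool", "body": {
  "deltas": [
    [1,[4,-45,-8],0],
    [1,[4,-45,-8],0],
    [1,[0,0,0],0],
    [1,[0,0,0],0]
  ]
}}

```text
clock: 2.8
eef_pos: [0.5991, -0.2696, 0.2243]
eef_rot: [0.388, -3.116, -0.003]
force: [0.1, 1.0, 0.6]
width: 0.0855
```

Run:
```python
from h import *
import pickle
P=camera_params("wrist")
im,s=show("wrist","w3.png");print(s["eef_pos"],s["eef_rot"],s["joint_positions"],s["clock"])
pickle.dump(P,open("P3.pkl","wb"))
print(proj("wrist",[[.537,-.274,.048]],P))
```

```text
[ 0.59909693 -0.26962018  0.22425352] [ 0.38775566 -3.11609006 -0.003268  ] [ 0.18692587  0.44891831  0.24322305  1.59883044 -0.11810085  1.11053594
  2.27815582] 2.8
[[261.83581801 122.61054041]]
```

View pics/w3.png

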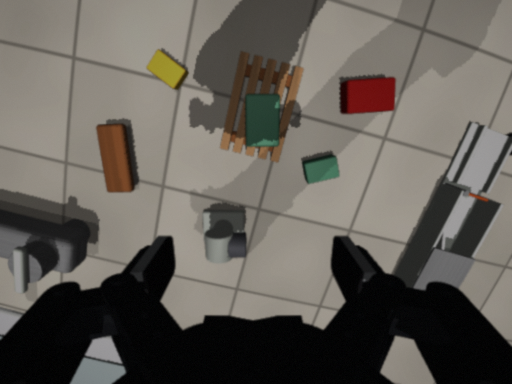

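Run:
```python
import cv2
i=cv2.imread("pics/w3.png")
c=cv2.convertScaleAbs(i[80:160,220:310],alpha=1.8)
cv2.imwrite("pics/w3a.png",cv2.resize(c,None,fx=7,fy=7,interpolation=cv2.INTER_CUBIC))
```

```text
(no output)
```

View pics/w3a.png

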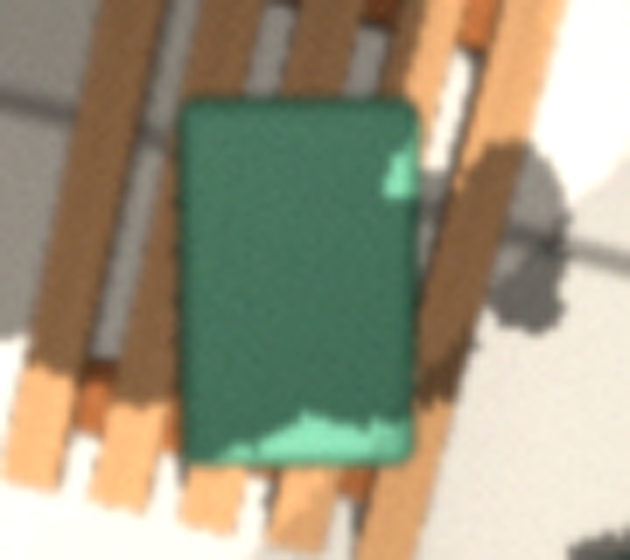

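Run:
```python
from h import *
import pickle
P=pickle.load(open("P3.pkl","rb"))
c=ray("w",full([(178,98),(420,98),(414,465),(186,467)],7,(220,80)),.046,P)
print(c,c.mean(0),[np.linalg.norm(c[i]-c[(i+1)%4]) for i in range(4)],[np.arctan2(*(c[(i+1)%4]-c[i])[1::-1]) for i in range(4)])
from scipy.spatial.transform import Rotation as R
r=R.from_rotvec(sense()["eef_rot"]).as_matrix();print(np.arctan2(r[1,1],r[0,1]),r)
```

```text
[[ 0.51058507 -0.30058691  0.046     ]
 [ 0.50090857 -0.26256125  0.046     ]
 [ 0.55835305 -0.24753328  0.046     ]
 [ 0.56820426 -0.28505769  0.046     ]] [ 0.53451274 -0.27393478  0.046     ] [np.float64(0.03923755461465201), np.float64(0.05937768109468387), np.float64(0.03879597332379915), np.float64(0.05967519140634207)] [np.float64(1.819980366006591), np.float64(0.2558741854825437), np.float64(-1.314061746286847), np.float64(-2.878333128375521)]
1.8208970038294012 [[-9.68887374e-01 -2.47500747e-01 -7.97995280e-04]
 [-2.47501960e-01  9.68884542e-01  2.35026099e-03]
 [ 1.91473939e-04  2.47464360e-03 -9.99996920e-01]]
```

>>> {"method": "servo_tool", "body": {
  "deltas": [
    [1,[-32,-2,-30],0.005],
    [1,[-32,-2,-30],0],
    [1,[0,0,-45],0],
    [1,[0,0,-45],0],
    [1,[0,0,0],0]
  ]
}}

```text
clock: 3.35
eef_pos: [0.532, -0.2694, 0.0703]
eef_rot: [0.401, -3.106, -0.012]
force: [-1.0, 0.2, -0.3]
width: 0.0853
```

>>> {"method": "servo_tool", "body": {
  "deltas": [
    [1,[0,0,0],0],
    [1,[0,0,0],0]
  ]
}}

```text
clock: 3.55
eef_pos: [0.5376, -0.2747, 0.078]
eef_rot: [-0.398, 3.112, -0.003]
force: [0.5, 0.3, 0.3]
width: 0.0854
```

Run:
```python
from h import *
im,s=show("wrist","w4.png");print(s["eef_pos"],s["eef_rot"],s["joint_positions"],s["force"],s["clock"])
```

```text
[ 0.53763923 -0.27466738  0.07800924] [-3.97515275e-01  3.11211523e+00 -2.90902953e-03] [ 0.24333165  0.52605728  0.21439646  1.85987586 -0.15545551  0.7671546
  2.36619523] [0.53187628 0.25351574 0.32688689] 3.55
```

View pics/w4.png

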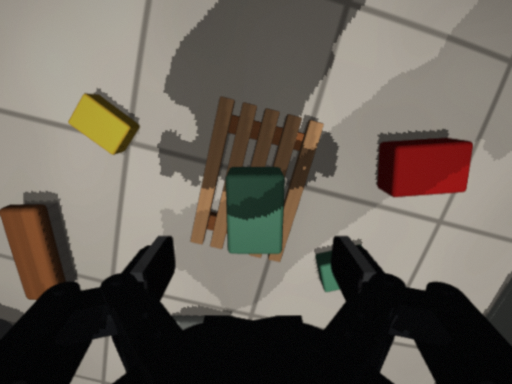

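Run:
```python
from h import *
print(ray("top",full([(445,298),(502,266),(520,302),(465,336)],6,(228,128)),.02))
```

```text
[[ 0.57678049 -0.15450543  0.02      ]
 [ 0.59864836 -0.19135069  0.02      ]
 [ 0.57527684 -0.20303355  0.02      ]
 [ 0.55225031 -0.16753458  0.02      ]]
```

>>> {"method": "servo_tool", "body": {
  "deltas": [
    [1,[-3,0,-20],0],
    [1,[0,0,-20],0],
    [1,[0,0,-9],0],
    [1,[0,0,0],0],
    [1,[0,0,0],0]
  ]
}}

```text
clock: 4.1
eef_pos: [0.5333, -0.2754, 0.0276]
eef_rot: [-0.395, 3.115, -0.002]
force: [1.4, 0.3, -0.6]
width: 0.0855
```

>>> {"method": "servo_tool", "body": {
  "deltas": [
    [-0.4,[0,0,0],0],
    [-0.4,[0,0,0],0],
    [-0.4,[0,0,0],0],
    [-0.4,[0,0,0],0],
    [-0.4,[0,0,0],0]
  ],
  "grip_force": 30
}}

```text
clock: 4.6
eef_pos: [0.5327, -0.2752, 0.027]
eef_rot: [-0.395, 3.116, -0.001]
force: [-0.4, 0.3, 3.8]
width: 0.0396
```

>>> {"method": "servo_tool", "body": {
  "deltas": [
    [-1,[0,0,0],0],
    [-1,[0,0,0],0],
    [-1,[0,0,0],0],
    [-1,[0,0,10],0],
    [-1,[0,0,20],0]
  ],
  "grip_force": 35
}}

```text
clock: 5.1
eef_pos: [0.5307, -0.2741, 0.0551]
eef_rot: [0.395, -3.113, -0.004]
force: [0.7, -0.2, -1.8]
width: 0.0394
```

>>> {"method": "servo_tool", "body": {
  "deltas": [
    [-1,[0,0,30],0],
    [-1,[0,0,30],0],
    [-1,[0,0,20],0],
    [-1,[0,0,0],0],
    [-1,[0,0,0],0]
  ]
}}

```text
clock: 5.6
eef_pos: [0.5319, -0.2746, 0.1359]
eef_rot: [0.395, -3.116, -0.001]
force: [-0.6, 0.3, -2.3]
width: 0.0398
```

Run:
```python
from h import *
im,s=show("wrist","w5.png");print(s["eef_pos"],s["eef_rot"],s["joint_positions"],s["force"],s["clock"],s["width"])
```

```text
[ 0.53185655 -0.27461881  0.13587551] [ 3.95318993e-01 -3.11598990e+00 -8.34215959e-04] [ 0.22853432  0.44702676  0.23561942  1.82877692 -0.13127183  0.8816767
  2.34875495] [-0.63140508  0.25517238 -2.33721543] 5.6 0.03983822191504159
```

View pics/w5.png

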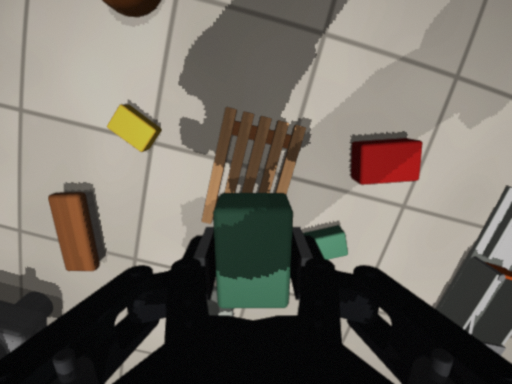

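>>> {"method": "servo_tool", "body": {
  "deltas": [
    [-1,[-3,45,2],-0.05],
    [-1,[-3,45,2],-0.05],
    [-1,[-3,45,2],-0.05],
    [-1,[-3,45,2],-0.05],
    [-1,[-3,45,0],-0.05]
  ]
}}

```text
clock: 6.15
eef_pos: [0.5159, -0.0482, 0.1429]
eef_rot: [-0.0, -3.139, 0.0]
force: [0.7, 0.4, -2.0]
width: 0.0392
```

>>> {"method": "servo_tool", "body": {
  "deltas": [
    [-1,[-3,45,0],-0.04],
    [-1,[-3,45,0],0],
    [-1,[0,0,0],0],
    [-1,[0,0,0],0],
    [-1,[0,0,0],0]
  ]
}}

```text
clock: 6.65
eef_pos: [0.5107, 0.0386, 0.1433]
eef_rot: [-0.062, -3.139, 0.002]
force: [-1.0, -0.1, -1.4]
width: 0.0391
```

Run:
```python
from h import *
import pickle
P=camera_params("wrist");pickle.dump(P,open("P6.pkl","wb"))
im,s=show("wrist","w6.png");print(s["eef_pos"],s["eef_rot"],s["joint_positions"],s["force"],s["clock"],s["width"])
i=cv2.imread("pics/w6.png");cv2.imwrite("pics/w6a.png",cv2.resize(i[100:320,160:360],None,fx=2.7,fy=2.7,interpolation=cv2.INTER_CUBIC))
show("top","t6.png");i=cv2.imread("pics/t6.png");cv2.imwrite("pics/t6a.png",cv2.resize(i[128:218,208:308],None,fx=6,fy=6,interpolation=cv2.INTER_CUBIC))
```

```text
[0.51071458 0.03862227 0.14333585] [-6.19764586e-02 -3.13895872e+00  1.82935054e-03] [-0.33956625  0.30912884  0.21991576  2.01814133 -0.08927261  0.82548404
  1.46232391] [-1.02610824 -0.11430815 -1.38063088] 6.65 0.03907579368409969
```

View pics/w6.png

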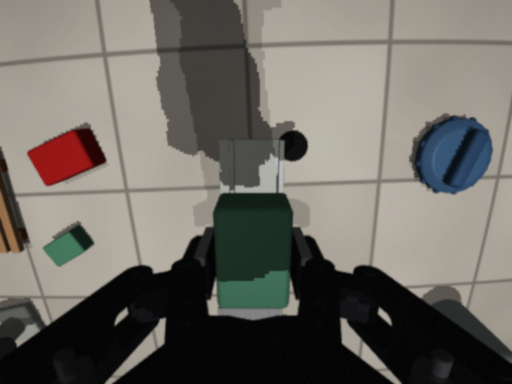

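View pics/t6a.png

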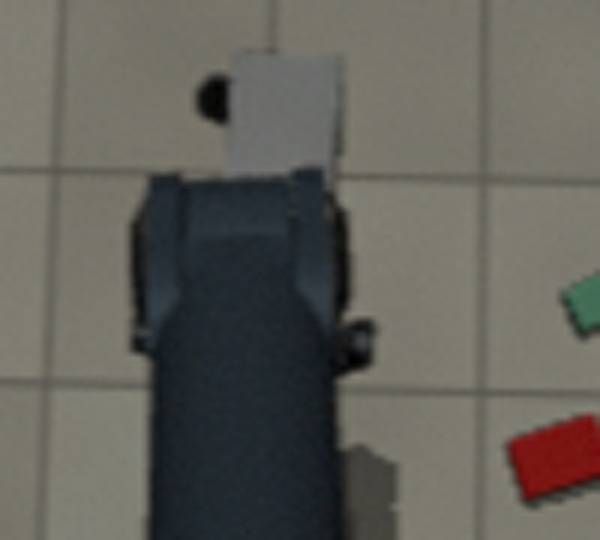

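```bash
cat > ov.py <<'E'
from h import *
import pickle,sys
def overlay(fn,P,box,f,out,p=(.5565,.0395,-.04)):
    i=cv2.imread(fn);x0,y0,x1,y1=box
    z=cv2.resize(cv2.convertScaleAbs(i[y0:y1,x0:x1],alpha=1.6),None,fx=f,fy=f,interpolation=cv2.INTER_CUBIC)
    def X(m):
        m=np.array(m)/1000;c,s=np.cos(p[2]),np.sin(p[2]);return [p[0]+c*m[0]-s*m[1],p[1]+s*m[0]+c*m[1],m[2]]
    for a,b,col in [((-92,23,16),(-8,23,16),(0,0,255)),((-92,28,16),(-8,28,16),(0,0,255)),((-92,-23,16),(-8,-23,16),(0,0,255)),((-92,-28,16),(-8,-28,16),(0,0,255)),((-92,-23,6),(-8,-23,6),(255,0,0)),((-92,23,6),(-8,23,6),(255,0,0)),((-92,-41,6),(-92,29,6),(0,255,0)),((0,-33,39),(0,9,39),(0,255,255)),((82,-41,49),(82,29,49),(255,0,255)),((170,-41,49),(170,29,49),(255,0,255)),((82,-41,49),(170,-41,49),(255,0,255)),((82,29,49),(170,29,49),(255,0,255))]:
        q=(proj("w",[X(a),X(b)],P)-[x0,y0]+.5)*f
        cv2.line(z,*[tuple(int(v) for v in k) for k in q],col,1)
    cv2.imwrite(out,z)
E
python3 - <<'E'
from ov import *
overlay("pics/w6.png",pickle.load(open("P6.pkl","rb")),(205,130,310,200),7,"pics/o6.png")
overlay("pics/w2.png",pickle.load(open("P2.pkl","rb")),(205,82,305,182),6,"pics/o2.png")
E
```

```text
(no output)
```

View pics/o6.png

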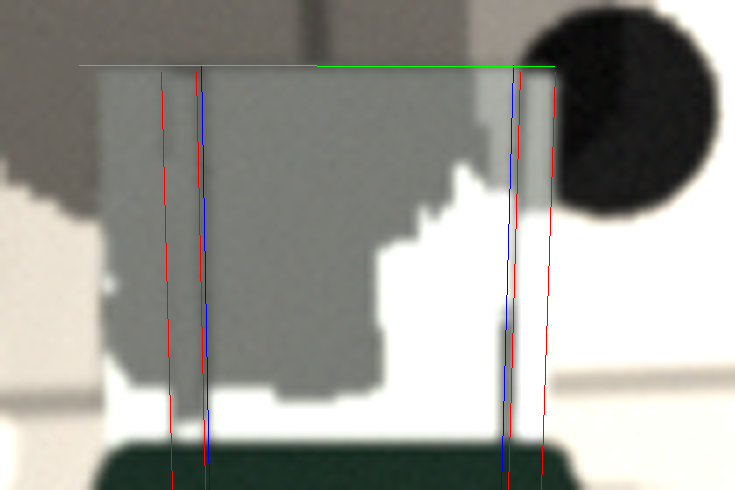

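View pics/o2.png

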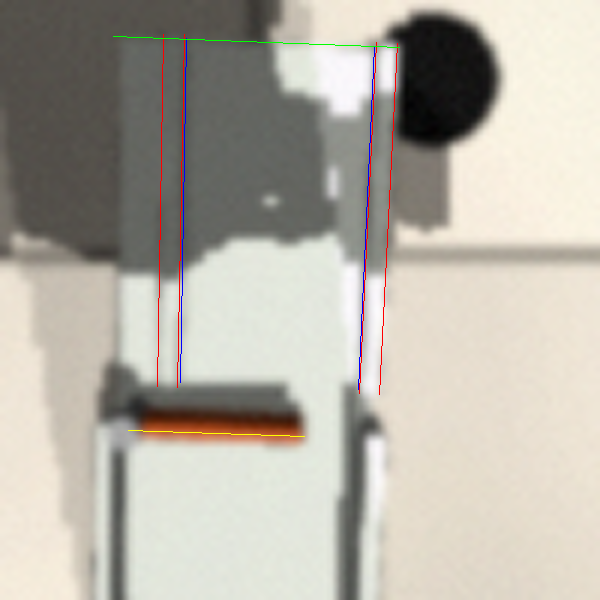

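>>> {"method": "servo_tool", "body": {
  "deltas": [
    [-1,[1,3,-30],0],
    [-1,[0,0,-30],0],
    [-1,[0,0,-23],0],
    [-1,[0,0,0],0],
    [-1,[0,0,0],0]
  ]
}}

```text
clock: 7.25
eef_pos: [0.5125, 0.0419, 0.0615]
eef_rot: [-0.062, -3.141, 0.001]
force: [-0.2, 0.1, -1.5]
width: 0.0394
```

Run:
```python
from ov import *
P=camera_params("wrist");pickle.dump(P,open("P7.pkl","wb"))
im,s=show("wrist","w7.png");print(s["eef_pos"],s["eef_rot"],s["force"],s["clock"],s["width"])
overlay("pics/w7.png",P,(185,150,325,270),5,"pics/o7.png")
```

```text
[0.51253937 0.04190683 0.06147064] [-6.23968843e-02 -3.14062073e+00  6.64701809e-04] [-0.2213282   0.07864463 -1.53714653] 7.25 0.03938751624604155
```

View pics/o7.png

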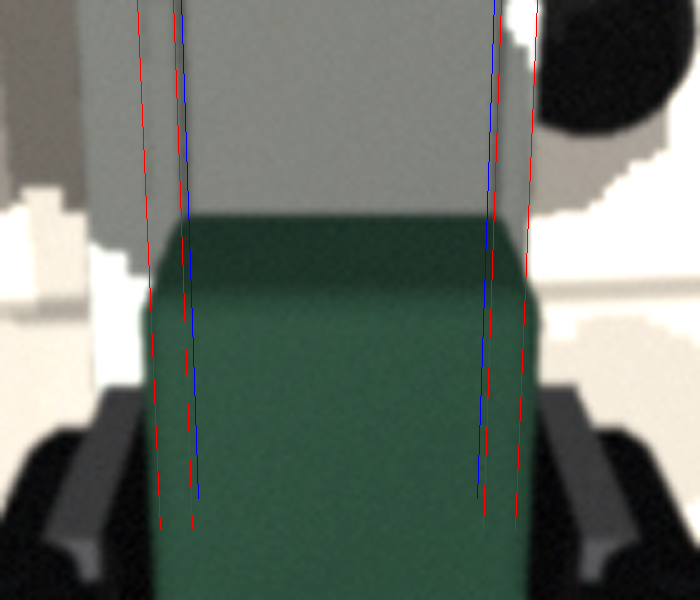

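Run:
```python
from h import *
import pickle
print(ray("w",full([(185,215),(497,215)],5,(185,150)),.0525,pickle.load(open("P7.pkl","rb"))))
```

```text
[[0.48519168 0.02447509 0.0525    ]
 [0.48664923 0.06126926 0.0525    ]]
```

>>> {"method": "servo_tool", "body": {
  "deltas": [
    [-1,[-1,0,-20],0],
    [-1,[0,0,-12],0],
    [-1,[0,0,-8],0],
    [-1,[0,0,-2],0],
    [-1,[0,0,0],0]
  ]
}}

```text
clock: 7.8
eef_pos: [0.5115, 0.043, 0.0194]
eef_rot: [0.059, 3.141, 0.0]
force: [0.2, -0.4, -1.7]
width: 0.0394
```

>>> {"method": "servo_tool", "body": {
  "deltas": [
    [-1,[0,0,-1.5],0],
    [-1,[0,-1,-1],0],
    [-1,[0,0,0],0]
  ]
}}

```text
clock: 8.1
eef_pos: [0.5114, 0.0419, 0.017]
eef_rot: [0.06, 3.141, 0.0]
force: [0.0, -0.2, -0.9]
width: 0.0394
```

>>> {"method": "servo_tool", "body": {
  "deltas": [
    [-1,[0,0,-1],0],
    [-1,[0,0,-0.5],0],
    [-1,[0,0,0],0]
  ]
}}

```text
clock: 8.4
eef_pos: [0.5113, 0.0421, 0.0153]
eef_rot: [-0.059, -3.141, -0.0]
force: [-1.0, 0.4, -1.2]
width: 0.0395
```

>>> {"method": "servo_tool", "body": {
  "deltas": [
    [-1,[0,0,-1],0],
    [-1,[0,0,0],0]
  ]
}}

```text
clock: 8.6
eef_pos: [0.5114, 0.0421, 0.0149]
eef_rot: [-0.059, -3.141, -0.001]
force: [-1.8, 0.2, 5.6]
width: 0.039
```

>>> {"method": "servo_tool", "body": {
  "deltas": [
    [0.3,[0,0,0],0],
    [0.3,[0,0,0],0],
    [0.3,[0,0,0],0],
    [0.3,[0,0,10],0],
    [0.3,[0,0,20],0]
  ]
}}

```text
clock: 9.1
eef_pos: [0.5102, 0.0419, 0.044]
eef_rot: [-0.059, -3.138, 0.001]
force: [0.5, -0.3, 0.4]
width: 0.0552
```

>>> {"method": "servo_tool", "body": {
  "deltas": [
    [0.3,[0,0,30],0],
    [0.3,[0,0,40],0],
    [0.3,[0,0,20],0],
    [0.3,[0,0,0],0],
    [0.3,[0,0,0],0]
  ]
}}

```text
clock: 9.6
eef_pos: [0.5112, 0.0421, 0.1348]
eef_rot: [0.059, 3.14, 0.001]
force: [0.4, 0.0, -0.5]
width: 0.0553
```

Run:
```python
from ov import *
P=camera_params("wrist");pickle.dump(P,open("P8.pkl","wb"))
im,s=show("wrist","w8.png");print(s["eef_pos"],s["eef_rot"],s["force"],s["clock"],s["width"])
overlay("pics/w8.png",P,(185,130,325,270),4,"pics/o8.png")
```

```text
[0.51122526 0.04210896 0.13475683] [5.92115227e-02 3.14028866e+00 7.02619939e-04] [ 0.42409008  0.04665391 -0.47849122] 9.6 0.05532467230779229
```

View pics/o8.png

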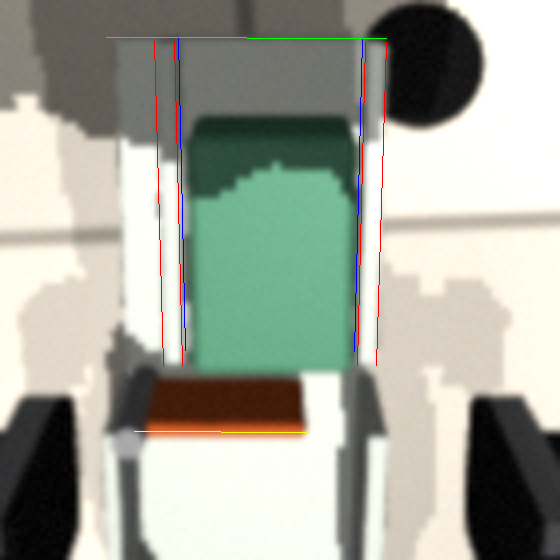

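>>> {"method": "servo_tool", "body": {
  "deltas": [
    [-1,[-25,1,0],0],
    [-1,[-28,0,0],0],
    [-1,[0,0,-30],0],
    [-1,[0,0,-30],0],
    [-1,[0,0,0],0]
  ],
  "grip_force": 40
}}

```text
clock: 10.15
eef_pos: [0.4543, 0.0425, 0.0706]
eef_rot: [-0.059, -3.131, 0.004]
force: [-0.7, 0.3, 0.8]
width: 0.0002
```

>>> {"method": "servo_tool", "body": {
  "deltas": [
    [-1,[0,0,0],0],
    [-1,[0,0,0],0],
    [-1,[0,0,0],0]
  ]
}}

```text
clock: 10.45
eef_pos: [0.4592, 0.0431, 0.0753]
eef_rot: [0.059, 3.139, 0.001]
force: [0.3, -0.4, -0.7]
width: -0.0001
```

Run:
```python
from ov import *
P=camera_params("wrist")
im,s=show("wrist","w9.png");print(s["eef_pos"],s["eef_rot"],s["force"],s["clock"],s["width"])
```

```text
[0.45923687 0.04313556 0.07530548] [5.94294734e-02 3.13909214e+00 8.56714533e-04] [ 0.3053483  -0.36425236 -0.65329167] 10.45 -7.751815105724111e-05
```

View pics/w9.png

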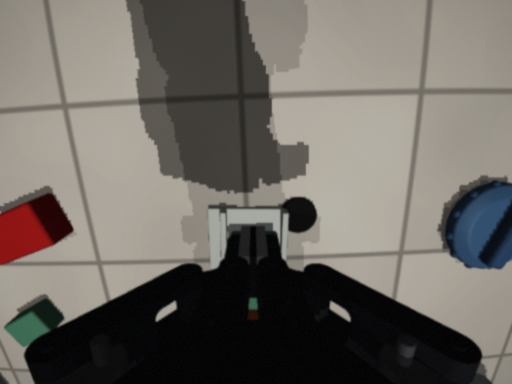

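>>> {"method": "servo_tool", "body": {
  "deltas": [
    [-1,[-1,0,-25],0],
    [-1,[0,0,-20],0],
    [-1,[0,0,-10],0],
    [-1,[0,0,-6],0],
    [-1,[0,0,0],0]
  ]
}}

```text
clock: 11.0
eef_pos: [0.4574, 0.043, 0.0132]
eef_rot: [-0.059, -3.141, -0.0]
force: [0.3, -0.3, 0.4]
width: 0.0
```

>>> {"method": "servo_tool", "body": {
  "deltas": [
    [-1,[0,0,0],0],
    [-1,[0,0,0],0]
  ]
}}

```text
clock: 11.2
eef_pos: [0.458, 0.0431, 0.014]
eef_rot: [0.059, 3.14, 0.001]
force: [0.1, 0.6, 0.5]
width: 0.0
```

>>> {"method": "servo_tool", "body": {
  "deltas": [
    [-1,[4,-0.2,0],0],
    [-1,[4,-0.2,0],0],
    [-1,[4,-0.2,0],0],
    [-1,[3,0,0],0],
    [-1,[0,0,0],0]
  ]
}}

```text
clock: 11.7
eef_pos: [0.473, 0.0424, 0.0133]
eef_rot: [0.059, 3.141, 0.0]
force: [0.5, 1.3, 0.0]
width: 0.0002
```

>>> {"method": "servo_tool", "body": {
  "deltas": [
    [-1,[3,-0.2,0],0],
    [-1,[3,-0.2,0],0],
    [-1,[3,0,0],0],
    [-1,[3,-0.2,0],0],
    [-1,[0,0,0],0]
  ]
}}

```text
clock: 12.2
eef_pos: [0.4843, 0.042, 0.0132]
eef_rot: [-0.059, -3.14, -0.0]
force: [-0.8, 0.6, 1.1]
width: 0.0004
```

>>> {"method": "servo_tool", "body": {
  "deltas": [
    [-1,[3,-0.1,0],0],
    [-1,[3,-0.1,0],0],
    [-1,[3,-0.1,0],0],
    [-1,[3,-0.1,0],0]
  ]
}}

```text
clock: 12.6
eef_pos: [0.4939, 0.0416, 0.013]
eef_rot: [-0.059, -3.136, -0.0]
force: [-6.6, 0.6, 3.9]
width: -0.0002
```

>>> {"method": "servo_tool", "body": {
  "deltas": [
    [-1,[3,-0.1,0],0],
    [-1,[3,-0.1,0],0],
    [-1,[3,-0.1,0],0],
    [-1,[3,-0.1,0],0]
  ]
}}

```text
clock: 13.0
eef_pos: [0.5085, 0.0411, 0.0132]
eef_rot: [-0.059, -3.141, -0.0]
force: [-2.3, 0.5, -0.3]
width: 0.0001
```

Run:
```python
from h import *
im,s=show("scene","s10.png");print(s["eef_pos"],s["force"],s["clock"])
i=cv2.imread("pics/s10.png");cv2.imwrite("pics/s10a.png",cv2.resize(i[150:260,230:340],None,fx=5,fy=5,interpolation=cv2.INTER_CUBIC))
```

```text
[0.50848637 0.04106096 0.0132087 ] [-2.25749588  0.48173237 -0.28134577] 13.0
```

View pics/s10a.png

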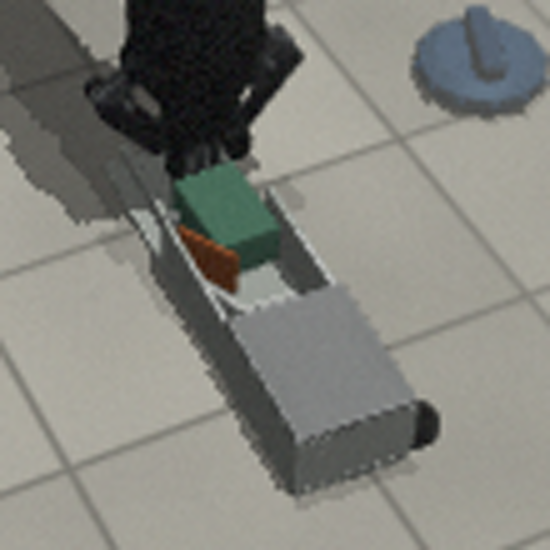

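>>> {"method": "servo_tool", "body": {
  "deltas": [
    [-1,[4,-0.2,0],0],
    [-1,[4,-0.2,0],0],
    [-1,[4,-0.1,0],0],
    [-1,[4,-0.2,0],0],
    [-1,[4,-0.1,0],0]
  ]
}}

```text
clock: 13.55
eef_pos: [0.5291, 0.0401, 0.0134]
eef_rot: [0.06, 3.14, -0.0]
force: [-1.7, 0.1, -0.4]
width: -0.0002
```

>>> {"method": "servo_tool", "body": {
  "deltas": [
    [-1,[4,-0.2,0],0],
    [-1,[4,-0.2,0],0],
    [-1,[4,-0.1,0],0],
    [-1,[4,-0.2,0],0],
    [-1,[4,-0.1,0],0]
  ]
}}

```text
clock: 14.05
eef_pos: [0.5488, 0.0395, 0.0134]
eef_rot: [0.059, 3.141, 0.0]
force: [-1.7, 1.3, -1.2]
width: 0.0002
```

>>> {"method": "servo_tool", "body": {
  "deltas": [
    [-1,[4,-0.2,0],0],
    [-1,[4,-0.2,0],0],
    [-1,[4,-0.1,0],0],
    [-1,[4,-0.2,0],0],
    [-1,[4,-0.1,0],0]
  ]
}}

```text
clock: 14.55
eef_pos: [0.5687, 0.0387, 0.0134]
eef_rot: [-0.059, -3.141, -0.0]
force: [-2.3, 0.8, 0.3]
width: 0.0001
```

>>> {"method": "servo_tool", "body": {
  "deltas": [
    [-1,[3,-0.1,0],0],
    [-1,[3,-0.1,0],0],
    [-1,[3,-0.1,0],0],
    [-1,[0,0,0],0]
  ]
}}

```text
clock: 14.95
eef_pos: [0.5782, 0.0382, 0.0134]
eef_rot: [0.059, 3.14, -0.0]
force: [0.4, 0.2, -0.5]
width: 0.0002
```

Run:
```python
from h import *
im,s=show("scene","s11.png");print(s["eef_pos"],s["force"],s["clock"])
i=cv2.imread("pics/s11.png");cv2.imwrite("pics/s11a.png",cv2.resize(i[150:260,230:340],None,fx=5,fy=5,interpolation=cv2.INTER_CUBIC))
```

```text
[0.57817146 0.03817244 0.01344622] [ 0.36494781  0.15639906 -0.50756924] 14.95
```

View pics/s11a.png

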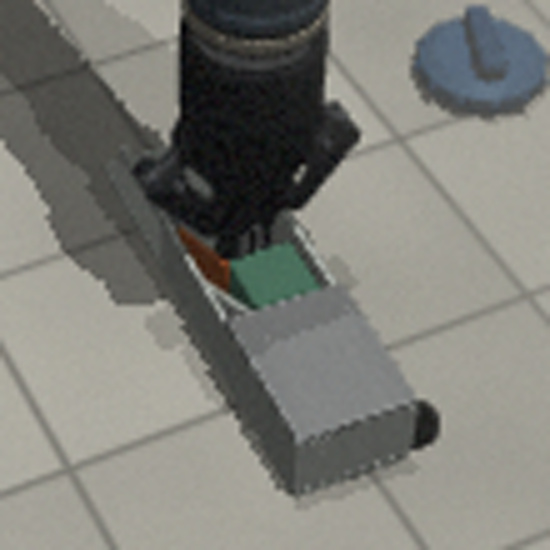

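>>> {"method": "servo_tool", "body": {
  "deltas": [
    [-1,[2,-0.1,0],0],
    [-1,[2,-0.1,0],0],
    [-1,[2,0,0],0],
    [-1,[0,0,0],0]
  ]
}}

```text
clock: 15.4
eef_pos: [0.5834, 0.0377, 0.0133]
eef_rot: [-0.06, -3.141, 0.001]
force: [-2.8, -0.6, 2.3]
width: 0.0001
```

>>> {"method": "servo_tool", "body": {
  "deltas": [
    [-1,[2,-0.1,0],0],
    [-1,[2,-0.1,0],0],
    [-1,[0,0,0],0]
  ]
}}

```text
clock: 15.7
eef_pos: [0.5881, 0.0384, 0.0133]
eef_rot: [0.059, 3.14, 0.001]
force: [-1.6, 0.7, 0.3]
width: 0.0003
```

>>> {"method": "servo_tool", "body": {
  "deltas": [
    [-1,[1.5,-0.1,0],0],
    [-1,[1.5,0,0],0],
    [-1,[0,0,0],0]
  ]
}}

```text
clock: 16.0
eef_pos: [0.5911, 0.0382, 0.0135]
eef_rot: [0.059, 3.14, 0.001]
force: [0.6, 1.7, -0.7]
width: 0.0003
```

>>> {"method": "servo_tool", "body": {
  "deltas": [
    [-1,[1.5,-0.1,0],0],
    [-1,[1.5,0,0],0],
    [-1,[0,0,0],0]
  ]
}}

```text
clock: 16.3
eef_pos: [0.5938, 0.0378, 0.0134]
eef_rot: [0.059, 3.14, 0.0]
force: [-0.1, 0.8, 0.1]
width: 0.0001
```

>>> {"method": "servo_tool", "body": {
  "deltas": [
    [-1,[1.5,-0.1,0],0],
    [-1,[0,0,0],0],
    [-1,[0,0,0],0]
  ]
}}

```text
clock: 16.6
eef_pos: [0.5951, 0.0376, 0.0134]
eef_rot: [0.059, 3.14, 0.0]
force: [-1.1, 1.8, 0.3]
width: 0.0002
```

>>> {"method": "servo_tool", "body": {
  "deltas": [
    [-1,[1.5,-0.1,0],0],
    [-1,[0,0,0],0]
  ]
}}

```text
clock: 16.8
eef_pos: [0.5965, 0.0375, 0.0134]
eef_rot: [0.059, 3.141, 0.0]
force: [-1.3, 0.7, 0.3]
width: 0.0002
```

>>> {"method": "servo_tool", "body": {
  "deltas": [
    [-1,[1.5,-0.1,0],0],
    [-1,[0,0,0],0]
  ]
}}

```text
clock: 17.0
eef_pos: [0.5981, 0.0374, 0.0133]
eef_rot: [0.059, 3.141, 0.0]
force: [-1.6, 0.8, -0.7]
width: 0.0
```

>>> {"method": "servo_tool", "body": {
  "deltas": [
    [-1,[1.5,-0.1,0],0],
    [-1,[0,0,0],0]
  ]
}}

```text
clock: 17.2
eef_pos: [0.5996, 0.0373, 0.0134]
eef_rot: [0.059, 3.141, 0.0]
force: [-0.8, 0.8, -0.3]
width: -0.0004
```

>>> {"method": "servo_tool", "body": {
  "deltas": [
    [-1,[1.5,0,0],0],
    [-1,[0,0,0],0]
  ]
}}

```text
clock: 17.4
eef_pos: [0.6011, 0.0373, 0.0133]
eef_rot: [0.059, 3.141, 0.0]
force: [-1.2, 1.9, -0.3]
width: 0.0001
```

>>> {"method": "servo_tool", "body": {
  "deltas": [
    [-1,[1.5,-0.1,0],0],
    [-1,[0,0,0],0]
  ]
}}

```text
clock: 17.6
eef_pos: [0.6029, 0.0367, 0.0134]
eef_rot: [0.06, 3.14, -0.001]
force: [-0.4, 0.1, -0.4]
width: 0.0003
```

>>> {"method": "servo_tool", "body": {
  "deltas": [
    [-1,[1.5,-0.1,0],0],
    [-1,[0,0,0],0]
  ]
}}

```text
clock: 17.8
eef_pos: [0.6043, 0.0368, 0.0134]
eef_rot: [0.06, 3.14, -0.0]
force: [0.0, 0.1, 0.2]
width: -0.0004
```

>>> {"method": "servo_tool", "body": {
  "deltas": [
    [-1,[1.5,0,0],0],
    [-1,[0,0,0],0]
  ]
}}

```text
clock: 18.0
eef_pos: [0.6056, 0.037, 0.0134]
eef_rot: [0.06, 3.141, -0.0]
force: [0.0, 0.1, -0.7]
width: 0.0003
```

Run:
```python
from h import *
im,s=show("scene","s12.png");print(s["eef_pos"],s["force"],s["clock"])
i=cv2.imread("pics/s12.png");cv2.imwrite("pics/s12a.png",cv2.resize(i[150:260,230:340],None,fx=5,fy=5,interpolation=cv2.INTER_CUBIC))
```

```text
[0.60564056 0.03699776 0.01338169] [ 0.0085058   0.13328947 -0.68558552] 18.0
```

View pics/s12a.png

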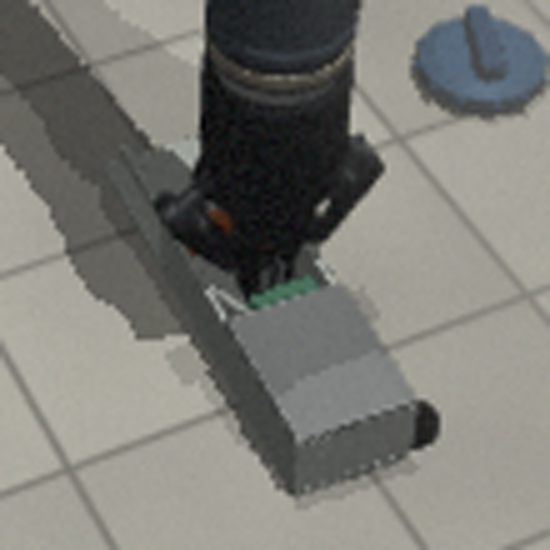

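>>> {"method": "servo_tool", "body": {
  "deltas": [
    [-1,[1.2,-0.1,0],0],
    [-1,[0,0,0],0]
  ]
}}

```text
clock: 18.25
eef_pos: [0.6067, 0.037, 0.0133]
eef_rot: [0.059, 3.141, 0.0]
force: [0.0, -0.8, 0.2]
width: 0.0
```

>>> {"method": "servo_tool", "body": {
  "deltas": [
    [-1,[1.2,0,0],0],
    [-1,[0,0,0],0]
  ]
}}

```text
clock: 18.45
eef_pos: [0.6079, 0.0371, 0.0133]
eef_rot: [0.059, 3.141, 0.0]
force: [-0.4, 0.2, -0.3]
width: 0.0002
```

>>> {"method": "servo_tool", "body": {
  "deltas": [
    [-1,[1.2,-0.1,0],0],
    [-1,[0,0,0],0]
  ]
}}

```text
clock: 18.65
eef_pos: [0.6091, 0.037, 0.0133]
eef_rot: [0.059, 3.141, 0.0]
force: [-0.7, -0.1, 1.1]
width: 0.0005
```

>>> {"method": "servo_tool", "body": {
  "deltas": [
    [-1,[1.2,-0.1,0],0],
    [-1,[0,0,0],0]
  ]
}}

```text
clock: 18.85
eef_pos: [0.6104, 0.0368, 0.0133]
eef_rot: [0.059, 3.141, 0.0]
force: [-0.7, -1.0, -0.1]
width: 0.0002
```

>>> {"method": "servo_tool", "body": {
  "deltas": [
    [-1,[1.2,0,0],0],
    [-1,[0,0,0],0]
  ]
}}

```text
clock: 19.05
eef_pos: [0.6111, 0.0368, 0.0133]
eef_rot: [-0.059, -3.14, -0.0]
force: [-1.8, 0.7, 0.4]
width: 0.0003
```

>>> {"method": "servo_tool", "body": {
  "deltas": [
    [-1,[1.2,-0.1,0],0],
    [-1,[0,0,0],0]
  ]
}}

```text
clock: 19.25
eef_pos: [0.6115, 0.0368, 0.0132]
eef_rot: [-0.059, -3.139, -0.0]
force: [-4.8, 0.3, 3.5]
width: 0.0004
```

>>> {"method": "servo_tool", "body": {
  "deltas": [
    [-1,[1,0,0],0],
    [-1,[0,0,0],0]
  ]
}}

```text
clock: 19.45
eef_pos: [0.6119, 0.0369, 0.0131]
eef_rot: [-0.059, -3.137, -0.0]
force: [-5.7, 0.7, 3.8]
width: -0.0005
```

>>> {"method": "servo_tool", "body": {
  "deltas": [
    [-1,[1,0,0],0],
    [-1,[0,0,0],0]
  ]
}}

```text
clock: 19.65
eef_pos: [0.6121, 0.037, 0.013]
eef_rot: [-0.059, -3.136, -0.0]
force: [-7.3, 1.4, 5.4]
width: 0.0001
```

>>> {"method": "servo_tool", "body": {
  "deltas": [
    [-1,[0.6,0,0],0],
    [-1,[0,0,0],0]
  ]
}}

```text
clock: 19.85
eef_pos: [0.6122, 0.037, 0.0129]
eef_rot: [-0.059, -3.135, -0.0]
force: [-8.4, 1.5, 6.0]
width: -0.0
```

>>> {"method": "servo_tool", "body": {
  "deltas": [
    [-1,[0.3,0,1],0],
    [-1,[0,0,0],0]
  ]
}}

```text
clock: 20.05
eef_pos: [0.6124, 0.0371, 0.0131]
eef_rot: [-0.059, -3.135, -0.0]
force: [-5.3, 0.9, -1.1]
width: 0.0002
```

>>> {"method": "servo_tool", "body": {
  "deltas": [
    [-1,[1,0,0.2],0],
    [-1,[0,0,0],0]
  ]
}}

```text
clock: 20.25
eef_pos: [0.6128, 0.0372, 0.0131]
eef_rot: [-0.059, -3.133, -0.0]
force: [-6.9, 1.5, 0.2]
width: 0.0002
```

>>> {"method": "servo_tool", "body": {
  "deltas": [
    [-1,[1,0,0.2],0],
    [-1,[0,0,0],0]
  ]
}}

```text
clock: 20.45
eef_pos: [0.613, 0.0372, 0.0131]
eef_rot: [-0.059, -3.131, -0.0]
force: [-9.0, 0.4, 0.5]
width: 0.0001
```

>>> {"method": "servo_tool", "body": {
  "deltas": [
    [-1,[1,0,0.3],0],
    [-1,[0.4,0,0],0],
    [-1,[0,0,0],0]
  ]
}}

```text
clock: 20.75
eef_pos: [0.6132, 0.0371, 0.0131]
eef_rot: [-0.058, -3.129, -0.0]
force: [-11.0, 1.3, 1.6]
width: 0.0001
```

>>> {"method": "servo_tool", "body": {
  "deltas": [
    [-1,[0,0,0],0],
    [-1,[0,0,0],0]
  ]
}}

```text
clock: 20.95
eef_pos: [0.6132, 0.0371, 0.0131]
eef_rot: [-0.058, -3.129, -0.0]
force: [-11.2, 0.9, 0.7]
width: 0.0001
```

>>> {"method": "servo_tool", "body": {
  "deltas": [
    [-1,[0,0,0],0],
    [-1,[0,0,0],0],
    [-1,[0,0,0],0],
    [-1,[0,0,0],0],
    [-1,[0,0,0],0]
  ]
}}

```text
clock: 21.45
eef_pos: [0.6132, 0.0371, 0.0131]
eef_rot: [-0.059, -3.129, -0.0]
force: [-10.0, 1.7, 1.6]
width: 0.0001
```

>>> {"method": "servo_tool", "body": {
  "deltas": [
    [-1,[0,0,0],0],
    [-1,[0,0,0],0],
    [-1,[0,0,0],0],
    [-1,[0,0,0],0]
  ]
}}

```text
clock: 21.85
eef_pos: [0.6133, 0.0372, 0.0131]
eef_rot: [-0.058, -3.129, -0.0]
force: [-10.6, 1.2, 1.3]
width: 0.0001
```

>>> {"method": "servo_tool", "body": {
  "deltas": [
    [-1,[-3,0.1,0],0],
    [-1,[-3,0.1,0],0],
    [-1,[-3,0.1,0],0],
    [-1,[-3,0.1,0],0],
    [-1,[-1,0,0],0]
  ]
}}

```text
clock: 22.35
eef_pos: [0.6068, 0.037, 0.0156]
eef_rot: [0.06, 3.139, 0.0]
force: [-0.2, -0.2, 0.3]
width: -0.0002
```

>>> {"method": "servo_tool", "body": {
  "deltas": [
    [-1,[0,0,0],0],
    [-1,[0,0,0],0]
  ]
}}

```text
clock: 22.55
eef_pos: [0.6064, 0.0371, 0.0153]
eef_rot: [0.059, 3.14, 0.0]
force: [0.4, 0.0, -0.2]
width: -0.0001
```

>>> {"method": "servo_tool", "body": {
  "deltas": [
    [-1,[-1,0,5],0],
    [-1,[0,0,10],0],
    [-1,[0,0,15],0],
    [-1,[0,0,20],0],
    [-1,[0,0,20],0]
  ]
}}

```text
clock: 23.05
eef_pos: [0.6052, 0.0371, 0.0871]
eef_rot: [0.059, 3.14, 0.0]
force: [0.5, 0.1, -0.0]
width: 0.0002
```

>>> {"method": "servo_tool", "body": {
  "deltas": [
    [-1,[0,0,40],0],
    [-1,[0,0,40],0],
    [-1,[0,0,40],0],
    [-1,[-10,0,40],0],
    [-1,[0,0,0],0]
  ]
}}

```text
clock: 23.55
eef_pos: [0.5976, 0.037, 0.2531]
eef_rot: [0.06, 3.128, 0.004]
force: [0.3, 1.0, -0.2]
width: -0.0001
```

>>> {"method": "servo_tool", "body": {
  "deltas": [
    [-1,[0,0,0],0],
    [-1,[0,0,0],0],
    [-1,[0,0,0],0]
  ]
}}

```text
clock: 23.85
eef_pos: [0.5941, 0.0371, 0.2438]
eef_rot: [-0.059, -3.138, 0.001]
force: [0.1, -0.5, -0.1]
width: -0.0001
```

Run:
```python
from h import *
im,s=show("wrist","w13.png");print(s["eef_pos"],s["force"],s["clock"])
show("scene","s13.png");show("top","t13.png")
i=cv2.imread("pics/w13.png");cv2.imwrite("pics/w13a.png",cv2.resize(i[60:300,150:350],None,fx=2.5,fy=2.5,interpolation=cv2.INTER_CUBIC))
i=cv2.imread("pics/s13.png");cv2.imwrite("pics/s13a.png",cv2.resize(i[150:260,100:400],None,fx=2.6,fy=2.6,interpolation=cv2.INTER_CUBIC))
```

```text
[0.5940663  0.03711604 0.24377702] [ 0.10847206 -0.52497885 -0.10582781] 23.85
```

View pics/w13a.png

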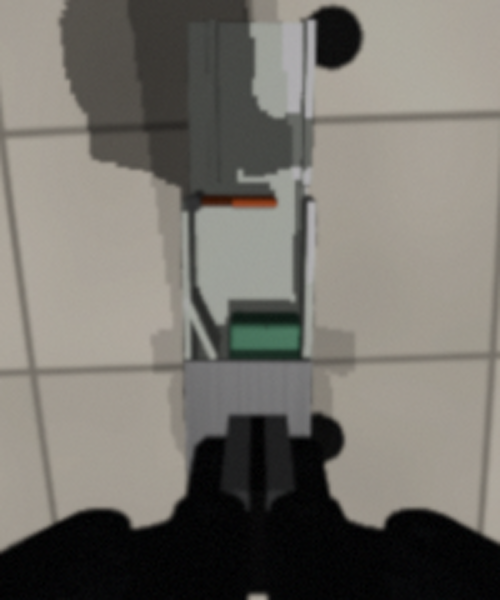

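View pics/s13.png

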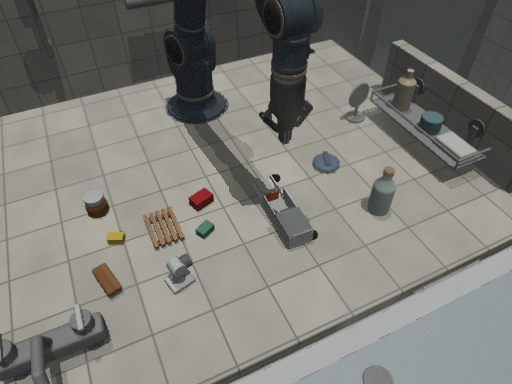

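The flap is shut at (237,202) in the crop. The bar sits straight in the tunnel mouth at (265,335), clear of the flap, and the other things stand where they were.

```bash
python3 -c "
from cell import *
close_job()"
```

```text
the job is handed in; nothing more can be done
```

The green soap bar is in the keeper, behind the shut flap, and the job was handed in at about 24 s of the 67 s allowed.

- **Placing:** I took the larger green bar off the saver and laid it flat and straight in the bay. A wrist picture after release confirmed this, with the flap still shut.
- **Pushing:** I pushed it in through the flap with the closed fingertips. The pushing force stayed low, with the highest reading 6.6 N at the flap.
- **Pressing:** I first felt the pad at a bar-front position of about keeper x = 125 mm. I then held the bar on it for about 1.1 s with the wrist reading 10 to 11 N. The wrist reading includes a little floor friction, so the force on the pad itself was slightly lower.
- **Odd reading:** As the force built up, the fingers also pressed down on the bar with up to 6 N. I raised the tool slightly, and the vertical reading stayed at 1 to 2 N during the hold.
- **Last checks:** After the fingers were out, the pictures showed the flap shut, the bar clear of it and partly in the tunnel mouth. The robot was touching nothing, and the saver and other things looked unmoved.

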